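Flip a drying board in its V-shaped rest

ROBOT

A 6-joint arm with a two-finger parallel gripper is mounted at the origin on the work surface. World frame = base frame: x ahead of the robot, y to its left, z up, the work surface at z = 0. Lengths are in m, angles in degrees, forces in N, time in s.
With the tool pointing down it reaches from about 0.4 to 0.925 m from the base axis. Payload 3.4 kg.
Tool frame: the origin (TCP) lies at the very end of the fingers, on their centre line; the grasp point (between the pads) lies 19 mm behind it (arm.grip_depth is the z of the grasp point in the tool frame, in m); z points along the fingers, y is the line along which they close (so a half turn about z gives the same grasp; the last joint's range is limited). The gripper opens to 85 mm and grips with 20 to 120 N. Pads are 22 mm wide; open, the fingers measure 114 mm over their backs; the gripper's body (76 mm by 85 mm) begins 54 mm behind the grasp point. The pads swing forward as they close: fully open they stand 13 mm farther back than shut.
Start: joints at [63.684, 17.578, 86.31, -0, 76.112, -4.211], TCP at [0.216, 0.533, 0.231] pointing down, gripper open.
Joint ranges: [-179.03, 179.03], [-60, 130.46], [8.19, 133.38], [-81.62, 261.62], [5.75, 156.47], [-153.77, 153.77]. Speed limits (degrees/s): [147.25, 147.25, 180, 180, 180, 180].

INTERFACE

Orientations are given as [roll, pitch, yaw] about the fixed x, y, z axes, in that order (R = Rz(yaw) Ry(pitch) Rx(roll)).
In Python, from rig import monitor, imaging, workorder, arm gives the robot as it stands.
- The arm moves only by the tool jog_arm, never from a script. Its argument "steps" is a list of rows, each a list of 2 entries, a list of its own where there are three numbers: the shift along the tool's x, y, z in mm, then the turn, a rotation vector about the tool's x, y, z in rad. In form: [[[x, y, z], [rx, ry, rz]], ...]. A call has 1 to 12 rows; each row shifts and turns the commanded pose from where the row before left it, along the tool's axes as they then stand; what a row does not reach is not made up. A row lasts 1/8 s, in which the tool goes at most 62.5 mm and 10.7 degrees, less where a joint would pass 70% of its speed; a pose out of reach is approached as far as the arm can. A call with a gripper value outside its range is refused whole. "hand" is the finger opening in mm, from 0 to 85.4, set as the call begins (left out, the last holds). The fingers move at their own pace and stop on an object; "grip_force" is the grip in N (left out, the last holds). Time passes only in rows, so rows that do not move let the fingers close. It gives the time, the measured TCP pose, the force, the opening and the grip force at its end, in the units of the state.
- monitor.sense(): the state, without advancing time (a new reading comes with each control period).
- imaging.get_image(name): name is "side" or "top" or "wrist"; returns the picture (400x640x3 uint8, red, green, blue); there is no depth.
- imaging.get_calibration(name): a dict with "mtx" (3x3 intrinsics, pixels), "xyz" and "rotation" of the camera in the world; the wrist camera has in their place "hand_eye" (4x4, takes a point from camera to tool coordinates, whose origin is the TCP and whose axes are the flange's). Camera axes: x right, y down, z forward; pixel columns grow to the right and rows downward; lengths in m; the calibration is good to about 2 mm. A picture is of the moment at which its call begins: read the wrist's pose just before it. get_calibration takes no time and is no camera call.
- workorder.close_job(): hands the job in; it is judged then, once.
The state is a dict: "t": time; "joints": joint angles; "qvel": joint speeds; "joint_torque": joint torques, N m; "ee_pos": TCP position; "ee_rot": TCP orientation; "wrist_force": force on the tool from outside, world axes, zero at the start; "wrist_torque": the same for the moment, N m; "finger_gap": finger opening in m; "gripper_force": force on a finger pad.
Only numpy, scipy, OpenCV 4.12 (cv2) and the standard library are available. Lean on these libraries where they do the work, as an engineer would, in place of code of your own. Each camera call takes 0.05 s, during which the arm holds its last target. There are 200 camera calls.

TASK

The washed rectangular board is drying in its V-shaped wooden rest with its ribbed face hidden underneath. Flip it over like the page of a book, so that it stands in the middle of the same rest, leaning on the opposite wing with its ribbed face up to the air; lay it down gently, without letting it fall over, and leave the round-topped board in the other rest undisturbed.

Things in the scene. Friction and masses are not known exactly. Their poses are not given: they have to be found in the camera images.
- board: Rectangular wooden board to flip, loose, 110 mm wide, 150 high, 14 thick, about 0.16 kg; one broad face smooth, the other with ribs. Origin at its centre; x along its width and the groove, y from lower to upper edge, z out of the ribbed face. Starts on the rest's -y wing, 35 degrees from vertical, lower edge in the groove, ribs against the wing; its upper 60 mm stand free beyond the wing.
- rest: Fixed wooden V rest of that board: two flat wings (130 mm long, 90 up the slope, 10 thick) lean out 35 degrees from vertical from a 12 mm base. Origin on the counter under mid-groove; x along the groove, z up, wings to -y and +y. Groove floor 8 mm wide, at z 12 mm, between the wings' inner faces; wing tops at z 86. A board leaning on the +y wing has its centre at about y +41, z 77 mm.
- arched_board: Bystander to leave alone: loose smooth board of the same wood, 110 mm wide, 150 high, 14 thick, with a half-round top, leaning likewise in a second V rest of the same form. Origin 75 mm above its lower edge in mid-thickness; y towards its round top, z out of the face on the wing.
There are look-alikes about, which are no part of the job. Leave any green look-alike of the board alone.

How it is judged (in metres and radians):
At the end, for the whole second after the job is handed in: The board leans on the rest's +y wing, ribbed face up and at rest: centre within 15 mm of y = +41 and z = 77 mm and 20 mm of x = 0 in the rest's frame, ribbed face's normal 55 degrees from vertical and width along the groove, both within 11 degrees (y of board in the frame of rest between 0.026 and 0.056 m and x of board in the frame of rest between -0.02 and 0.02 m and z of board in the frame of rest between 0.062 and 0.092 m and angle between board's own z axis and vertical between 0.76 and 1.16 rad and angle between the x axis of board and the x axis of rest, either way round below 0.2 rad and linear speed of board below 0.02 m/s and angular speed of board below 0.1 rad/s); the robot touches nothing.
It fails at once if the board is let fall over or slammed down (it turns faster than 4.5 rad/s; falling the last 10 degrees onto the wing is still allowed) (angular speed of board above 4.5 rad/s).
It fails at once if the round-topped board is moved by more than 15 mm (distance of arched_board from where it was at the start of the episode above 0.015 m).
It also fails if it takes over 35 s, if anything falls off the work surface, if the arm or the gripper's body presses on something with over 40 N, if the wrist force passes 120 N, or if a joint passes its speed limit or range.

## Working session

There is one attempt and no reset: what is moved stays moved. The work goes in short steps, Python scripts to look and compute and a tool call to move; the robot and the scene stay as the last step left them, time stands still between calls to the robot, and variables do not carry over. Pictures are saved under pics/ and viewed, at most 13 in all, crops included, and the job is handed in when it is done.

Besides the shell and the picture viewer there is one more tool, called after "Call:" as name([rows], argument=value, ...), one row to a line, values as JSON. jog_arm: Moves the arm, as the interface text tells. Its arguments: {"type":"object","properties":{"steps":{"type":"array"},"hand":{"type":"number"},"grip_force":{"type":"number"}},"required":["steps"]}

```bash
mkdir -p pics; python3 - <<'E'
from rig import monitor, imaging, workorder, arm
import cv2
s=monitor.sense(); print({k:s[k] for k in('t','ee_pos','ee_rot','finger_gap')}, arm.grip_depth)
for n in('side','top'):
    cv2.imwrite(f'pics/{n}0.png',imaging.get_image(n)[:,:,::-1]); print(n,imaging.get_calibration(n))
print(imaging.get_calibration('wrist'))
E
```

```text
{'t': 0.0, 'ee_pos': array([0.21609594, 0.53209141, 0.23040246]), 'ee_rot': array([-1.79884884e+02, -7.77363166e-03,  1.57895590e+02]), 'finger_gap': 0.08562732138452611} -0.0187
side {'mtx': array([[400.1174369 ,   0.        , 324.77118485],
       [  0.        , 400.1174369 , 196.49919928],
       [  0.        ,   0.        ,   1.        ]]), 'xyz': array([ 0.07095586, -0.45002258,  0.74412604]), 'rotation': array([-1.39228252e+02,  9.70531008e-04, -4.40489193e+01])}
top {'mtx': array([[390.44064309,   0.        , 322.37417426],
       [  0.        , 390.44064309, 197.80951632],
       [  0.        ,   0.        ,   1.        ]]), 'xyz': array([ 0.4306597 , -0.04742278,  0.86106157]), 'rotation': array([-174.6697812 ,    1.03755218,  -90.07630115])}
{'mtx': array([[320.40490113,   0.        , 319.80646363],
       [  0.        , 320.40490113, 197.48599425],
       [  0.        ,   0.        ,   1.        ]]), 'hand_eye': array([[-2.55458718e-04, -9.65044983e-01, -2.62084177e-01,
         6.58158704e-02],
       [ 9.99999697e-01, -5.37588582e-05, -7.76769229e-04,
        -1.55369300e-03],
       [ 7.35527901e-04, -2.62084296e-01,  9.65044704e-01,
        -1.42832118e-01],
       [ 0.00000000e+00,  0.00000000e+00,  0.00000000e+00,
         1.00000000e+00]])}
```

View pics/side0.png

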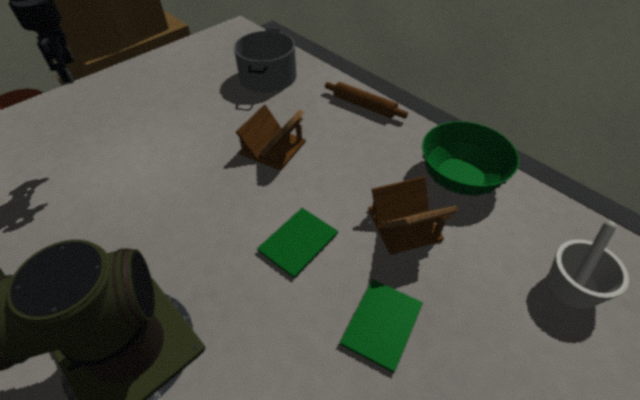

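View pics/top0.png

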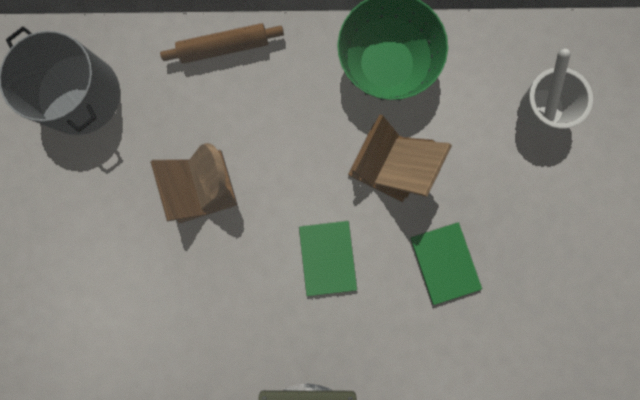

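The top picture shows four candidates:
- The brown board in the right V rest at top (400,165), side (410,215).
- The arched board in the left V rest at top (195,180).
- Two flat green look-alikes at top (328,258) and (445,263).

I choose the brown rectangular board at (400,165) and will check it in a close crop.

```bash
python3 - <<'E'
import cv2,numpy as np
a=cv2.imread('pics/top0.png')[105:215,335:465]; b=cv2.imread('pics/side0.png')[165:265,355:470]
f=lambda i,z:cv2.convertScaleAbs(cv2.resize(i,None,fx=z,fy=z,interpolation=cv2.INTER_CUBIC),alpha=1.5)
A=f(a,5);
cv2.imwrite('pics/ct.png',A);cv2.imwrite('pics/cs.png',f(b,5))
E
```

```text
(no output)
```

View pics/ct.png

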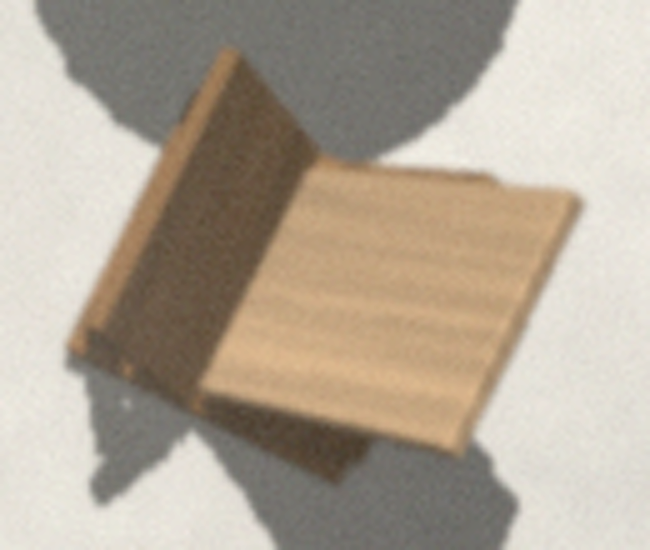

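View pics/cs.png

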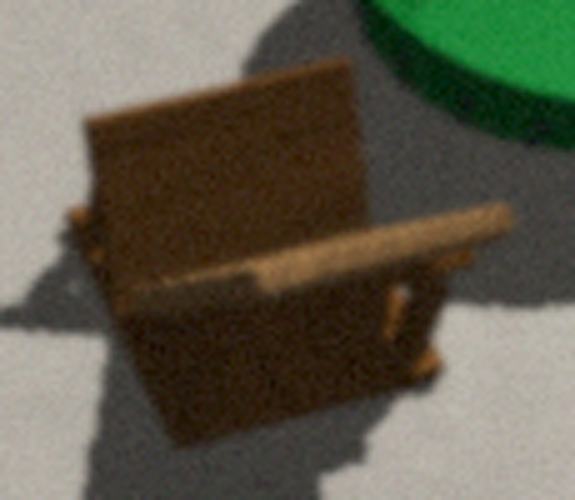

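Top crop: a smooth face shows upward on the right (-y) wing. Its upper corners are at full-image px (450.6,145) and (427.4,195), the lower ones at about (396,139) and (375,182.6). The empty +y wing's top runs from (382,115) to (350,174). The side crop shows a rectangular outline, so this is the board. Next I fit the rest's pose.

```bash
cat > h.py <<'E'
import numpy as np
from scipy.spatial.transform import Rotation as Ro
from rig import monitor, imaging, workorder, arm
def proj(n,P,c=None):
    c=c or imaging.get_calibration(n)
    q=(np.atleast_2d(P)-c['xyz'])@Ro.from_euler('xyz',c['rotation'],degrees=True).as_matrix()
    q=q@c['mtx'].T; return q[:,:2]/q[:,2:]
def rest2w(p,P): return np.atleast_2d(P)@Ro.from_euler('z',p[2]).as_matrix().T+[p[0],p[1],0]
E
python3 - <<'E'
from h import *
from scipy.optimize import least_squares
T=lambda x,y:(335+x/5,105+y/5); S=lambda x,y:(355+x/5,165+y/5)
# (camera, px, rest point mm, is board)
D=[('top',T(578,198),(55,-80,142),1),('top',T(460,452),(-55,-80,142),1),('top',T(308,168),(55,7.7,19.6),1),('top',T(202,388),(-55,7.7,19.6),1),
('top',T(232,48),(65,59.7,83),0),('top',T(85,347),(-65,59.7,83),0),
('side',S(88,121),(-65,59.7,83),0),('side',S(350,64),(65,59.7,83),0),('side',S(512,212),(55,-84,138),1),('side',S(125,303),(-55,-84,138),1)]
C={n:imaging.get_calibration(n) for n in('top','side')}
def f(p): return np.concatenate([proj(n,rest2w(p,np.array(P)/1e3+[p[3]*b,0,0]),C[n])[0]-u for n,u,P,b in D])
r=least_squares(f,[.55,-.12,-.45,0],loss='soft_l1'); p=r.x
print(p.round(4),np.degrees(p[2])); print(f(p).reshape(-1,2).round(1))
print([x for x in dir(arm) if x[0]!='_'])
E
```

```text
[ 0.5874 -0.1789 -0.4651 -0.0022] -26.645532331247242
[[ 0.3 -1.1]
 [-1.4  0.7]
 [ 0.4  0.4]
 [-0.4  1. ]
 [ 0.4  0.4]
 [ 1.6 -2.8]
 [-1.5  0. ]
 [-0.8 -1.3]
 [ 0.   2. ]
 [25.7 -2.7]]
['PlanningError', 'grip_depth']
```

The fit is good to about 3 mm, apart from one misread side corner. Next are the approach shifts in tool axes.

```bash
python3 - <<'E'
from h import *
p=[.5874,-.1789,-.4651]
s=monitor.sense(); c=s['ee_pos']
R=Ro.from_euler('xyz',s['ee_rot'],degrees=True)*Ro.from_rotvec([0,0,.08])
for t in ([.5,.25,.29],rest2w(p,[-.002,-.1127,.1794])[0]):
    d=R.inv().apply(t-c)*1e3; print(np.round(t,3),d.round(1),np.linalg.norm(d)); c=t
print(R.as_euler('xyz',degrees=True))
E
```

```text
[0.5  0.25 0.29] [-380.4 -124.7  -59.3] 404.65718190506783
[ 0.535 -0.279  0.179] [-268.8 -456.5  111.5] 541.312331536868
[-1.79894270e+02  2.16854050e-03  1.53312544e+02]
```

Call:
jog_arm([
  [[0, 0, -30], [0, 0, 0.04]],
  [[0, 0, -29], [0, 0, 0.04]],
  [[-38, -12.5, 0], [0, 0, 0]],
  [[-38, -12.5, 0], [0, 0, 0]],
  [[-38, -12.5, 0], [0, 0, 0]],
  [[-38, -12.5, 0], [0, 0, 0]],
  [[-38, -12.5, 0], [0, 0, 0]],
  [[-38, -12.5, 0], [0, 0, 0]],
  [[-38, -12.5, 0], [0, 0, 0]],
  [[-38, -12.5, 0], [0, 0, 0]],
  [[-38, -12.5, 0], [0, 0, 0]],
  [[-38, -12.5, 0], [0, 0, 0]],
], hand=70)

```text
t: 1.6
ee_pos: [0.5003, 0.2492, 0.2898]
ee_rot: [-180.0, -0.0, 153.3]
wrist_force: [0.3, 0.3, 0.4]
finger_gap: 0.07
gripper_force: 0.0
```

Call:
jog_arm([
  [[-22, -38, 0], [0, 0, 0]],
  [[-22, -38, 0], [0, 0, 0]],
  [[-22, -38, 0], [0, 0, 0]],
  [[-22, -38, 0], [0, 0, 0]],
  [[-22, -38, 0], [0, 0, 0]],
  [[-22, -38, 0], [0, 0, 0]],
  [[-22, -38, 0], [0, 0, 0]],
  [[-22, -38, 0], [0, 0, 0]],
  [[-22, -38, 0], [0, 0, 0]],
  [[-22, -38, 0], [0, 0, 0]],
  [[-22, -38, 0], [0, 0, 0]],
  [[-22, -38, 0], [0, 0, 0]],
])

```text
t: 3.1
ee_pos: [0.5305, -0.2769, 0.2898]
ee_rot: [180.0, -0.1, 153.3]
wrist_force: [0.3, 0.3, 0.8]
finger_gap: 0.0702
gripper_force: 0.0
```

Call:
jog_arm([
  [[0, 0, 0], [-0.1, 0, 0]],
  [[0, 0, 0], [-0.1, 0, 0]],
  [[0, 0, 0], [-0.1, 0, 0]],
  [[0, 0, 0], [-0.1, 0, 0]],
  [[0, 0, 0], [-0.1, 0, 0]],
  [[0, 0, 0], [-0.11, 0, 0]],
  [[0, 0, 0], [0, 0, 0]],
  [[0, 0, 0], [0, 0, 0]],
])

```text
t: 4.1
ee_pos: [0.5309, -0.2755, 0.2902]
ee_rot: [145.1, -0.0, 153.3]
wrist_force: [-0.2, -0.1, 0.5]
finger_gap: 0.0698
gripper_force: 0.0
```

```bash
python3 - <<'E'
from h import *
import cv2
p=[.5874,-.1789,-.4651]
s=monitor.sense(); print(s['t'],s['joints'])
Rr=Ro.from_euler('z',p[2]); R=Ro.from_euler('xyz',s['ee_rot'],degrees=True)
print('tcp in rest',Rr.inv().apply(s['ee_pos']-[p[0],p[1],0])*1e3); print((Rr.inv()*R).as_matrix().round(3))
cv2.imwrite('pics/w1.png',cv2.convertScaleAbs(imaging.get_image('wrist')[:,:,::-1],alpha=1.4))
c=imaging.get_calibration('wrist'); H=c['hand_eye']; np.savez('w1.npz',H=H,K=c['mtx'],pos=s['ee_pos'],R=R.as_matrix())
E
```

```text
4.1 [ -50.67888828   22.84973882   79.12207822   31.54718112   93.29866304
 -116.45130389]
tcp in rest [  -7.20118491 -111.71346242  290.20991396]
[[-1.     0.001  0.   ]
 [ 0.001  0.82   0.572]
 [ 0.     0.572 -0.82 ]]
```

View pics/w1.png

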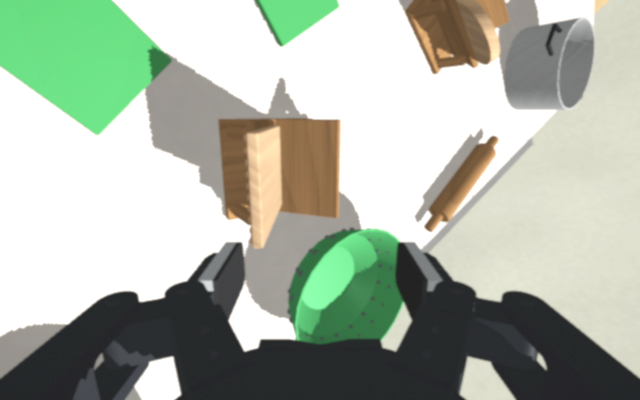

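The wrist picture shows the board's upper edge from about (265,130), the -x end, to (260,245), the +x end. It lies left of the finger centre line, because the tool is still about 110 mm high. I enlarge it with the model's corners overlaid.

```bash
cat >> h.py <<'E'
def wproj(P,w='w1.npz'):
    d=np.load(w); q=(np.atleast_2d(P)-d['pos'])@d['R']
    q=(q-d['H'][:3,3])@d['H'][:3,:3]; q=q@d['K'].T; return q[:,:2]/q[:,2:]
E
python3 - <<'E'
from h import *
import cv2
p=[.5874,-.1789,-.4651]
P=np.array([(x,y,z) for x in(-57,53) for y,z in((-78.3,142.4),(-89.7,134.4),(7.7,19.6))]+[(x,y,z) for x in(-65,65) for y,z in((55.6,86),(63.8,80))])/1e3
u=wproj(rest2w(p,P)); print(u.round(1).tolist())
i=cv2.imread('pics/w1.png')[100:265,195:365]; i=cv2.resize(i,None,fx=3.6,fy=3.6,interpolation=cv2.INTER_CUBIC)
for a,b in u: cv2.drawMarker(i,(int((a-195)*3.6),int((b-100)*3.6)),(255,0,0),0,14,1)
cv2.imwrite('pics/w1c.png',i)
E
```

```text
[[255.5, 129.4], [239.5, 129.4], [277.9, 122.8], [261.8, 246.5], [247.3, 246.5], [280.7, 202.9], [337.6, 116.9], [339.8, 116.7], [336.3, 217.0], [338.4, 214.8]]
```

View pics/w1c.png

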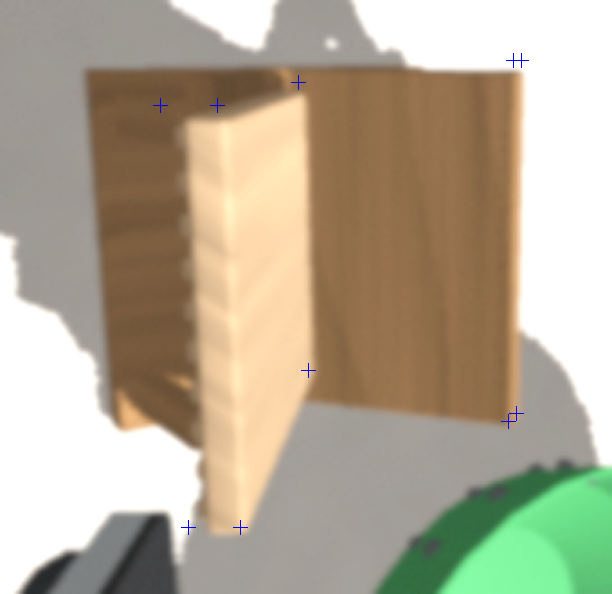

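Enlarged, the smooth-side upper corners are at (258.9,132.8) and (262.2,248). The lower corners are at (279.2,126.4) and (281.9,205), and the wing-top corners at (339.5,120.3) and (338.5,216.7). The model is within about 3 px, so I refine it once with all the views.

```bash
python3 - <<'E'
from h import *
from scipy.optimize import least_squares
T=lambda x,y:(335+x/5,105+y/5); S=lambda x,y:(355+x/5,165+y/5)
A=(-78.3,142.4);B=(7.7,19.6);W=(60,82.5)
D=[('top',T(578,198),(55,-80,142),1),('top',T(460,452),(-55,-80,142),1),('top',T(308,168),(55,*B),1),('top',T(202,388),(-55,*B),1),
('top',T(232,48),(65,59.7,83),0),('side',S(350,64),(65,59.7,83),0),('side',S(512,212),(55,-84,138),1),
('w',(258.9,132.8),(-55,*A),1),('w',(262.2,248),(55,*A),1),('w',(279.2,126.4),(-55,*B),1),('w',(281.9,205),(55,*B),1),('w',(339.5,120.3),(-65,*W),0),('w',(338.5,216.7),(65,*W),0)]
C={n:imaging.get_calibration(n) for n in('top','side')}
def f(p):
    o=[]
    for n,u,P,b in D:
        q=rest2w(p,np.array(P)/1e3+[p[3]*b,0,0])
        o.append(((wproj(q) if n=='w' else proj(n,q,C[n]))[0]-u)*(1.5 if n=='w' else 1))
    return np.concatenate(o)
p=least_squares(f,[.587,-.179,-.465,0],loss='soft_l1').x
print(p.round(4),np.degrees(p[2])); print(f(p).reshape(-1,2).round(1).tolist()); np.save('p.npy',p)
s=monitor.sense(); Rr=Ro.from_euler('z',p[2]); R=Ro.from_euler('xyz',s['ee_rot'],degrees=True)
M=(Rr.inv()*R); t=Rr.inv().apply(s['ee_pos']-[p[0],p[1],0])*1e3; print(t.round(1),M.as_matrix().round(3))
for k in(115,42): # mm from centre along the board
    g=np.array([p[3]*1e3,-41-.5736*k,77+.8192*k]); print(k,M.inv().apply(g-t).round(1))
E
```

```text
[ 0.5898 -0.1783 -0.4731 -0.0008] -27.108729387336847
[[0.3, -2.7], [-1.7, -1.1], [0.5, -1.2], [-0.6, -0.8], [0.4, -0.8], [-0.0, -1.9], [0.9, 1.2], [-1.5, -0.9], [1.3, 0.9], [0.2, -1.7], [-0.6, -0.2], [0.7, -2.3], [-0.8, 0.9]]
[  -8.1 -113.   290.6] [[-1.    -0.007 -0.004]
 [-0.008  0.82   0.572]
 [-0.001  0.572 -0.82 ]]
115 [ -7.3 -63.4 101.4]
42 [ -7.6 -63.2 174.4]
```

Call:
jog_arm([
  [[-1, -16, 0], [0, 0, 0]],
  [[-2, -16, 17], [0, 0, 0]],
  [[-1, -16, 17], [0, 0, 0]],
  [[-2, -15, 17], [0, 0, 0]],
  [[-1, 0, 17], [0, 0, 0]],
  [[0, 0, 17], [0, 0, 0]],
  [[0, 0, 16], [0, 0, 0]],
  [[0, 0, 0], [0, 0, 0]],
])

```text
t: 5.15
ee_pos: [0.5397, -0.2715, 0.1706]
ee_rot: [145.0, -0.1, 153.4]
wrist_force: [-0.3, -0.1, 0.4]
finger_gap: 0.07
gripper_force: 0.0
```

```bash
python3 - <<'E'
from h import *
import cv2
p=np.load('p.npy'); s=monitor.sense(); Rr=Ro.from_euler('z',p[2]); R=Ro.from_euler('xyz',s['ee_rot'],degrees=True)
M=(Rr.inv()*R); t=Rr.inv().apply(s['ee_pos']-[p[0],p[1],0])*1e3
print((M.inv().apply(np.array([p[3]*1e3,-41-.5736*42,77+.8192*42])-t)).round(1))
cv2.imwrite('pics/w2.png',cv2.convertScaleAbs(imaging.get_image('wrist')[:,:,::-1],alpha=1.3))
E
```

```text
[-1.8 -0.6 71.8]
```

View pics/w2.png

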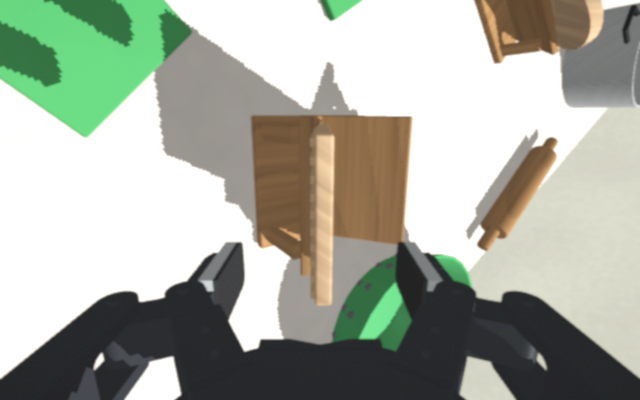

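The board is seen edge-on at column about 322, midway between the fingers (243 and 398), so it is well aligned. I go down and close.

Call:
jog_arm([
  [[-1, 0, 18], [0, 0, 0]],
  [[-1, 0, 18], [0, 0, 0]],
  [[0, 0, 18], [0, 0, 0]],
  [[0, 0, 18], [0, 0, 0]],
  [[0, 0, 0], [0, 0, 0]],
])

```text
t: 5.82
ee_pos: [0.5596, -0.2354, 0.1107]
ee_rot: [145.0, -0.2, 153.4]
wrist_force: [-0.8, 0.9, -0.6]
finger_gap: 0.0697
gripper_force: 0.0
```

Call:
jog_arm([
  [[0, 0, 0], [0, 0, 0]],
  [[0, 0, 0], [0, 0, 0]],
  [[0, 0, 0], [0, 0, 0]],
  [[0, 0, 0], [0, 0, 0]],
  [[0, 0, 0], [0, 0, 0]],
  [[0, 0, 0], [0, 0, 0]],
], hand=0, grip_force=40)

```text
t: 6.58
ee_pos: [0.5608, -0.2371, 0.1133]
ee_rot: [145.0, 0.1, 153.3]
wrist_force: [1.4, 1.2, 4.9]
finger_gap: 0.0132
gripper_force: 42.1
```

Gripped, with a 13.2 mm opening. I lift clear of the wing, then swing the board about its lower edge.

Call:
jog_arm([
  [[0, 1, -6], [0, 0, 0]],
  [[0, 1, -8], [0, 0, 0]],
  [[0, 2, -8], [0, 0, 0]],
  [[0, 2, -8], [0, 0, 0]],
  [[0, 0, 0], [0, 0, 0]],
])

```text
t: 7.2
ee_pos: [0.5549, -0.2492, 0.1412]
ee_rot: [145.1, 0.1, 153.3]
wrist_force: [0.1, -0.1, -2.0]
finger_gap: 0.0133
gripper_force: 41.4
```

```bash
cat >> h.py <<'E'
def st(th,d=117):
    p=np.load('p.npy'); s=monitor.sense(); Rr=Ro.from_euler('z',p[2]); M=Rr.inv()*Ro.from_euler('xyz',s['ee_rot'],degrees=True)
    t=Rr.inv().apply(s['ee_pos']-[p[0],p[1],0])*1e3; z=M.apply([0,0,1])
    print('t',s['t'],'tcp',t.round(1),'centre',(t+42*z).round(1),'lower',(t+d*z).round(1),'tilt',np.degrees(np.arctan2(-z[1],-z[2])).round(1),'F',np.round(s['wrist_force'],1),'gap',s['finger_gap'],'j',np.round(s['joints']))
    return t,M
E
python3 -c "
from h import *
import cv2
st(0); cv2.imwrite('pics/top2.png',cv2.convertScaleAbs(imaging.get_image('wrist')[:,:,::-1],alpha=1.3))"
```

```text
t 7.2 tcp [  1.2 -79.  141.2] centre [  1.1 -55.  106.7] lower [  0.9 -12.1  45.2] tilt -34.9 F [ 0.1 -0.1 -2. ] gap 0.013260016745309298 j [ -48.   30.   90.   33.   76. -124.]
```

View pics/top2.png

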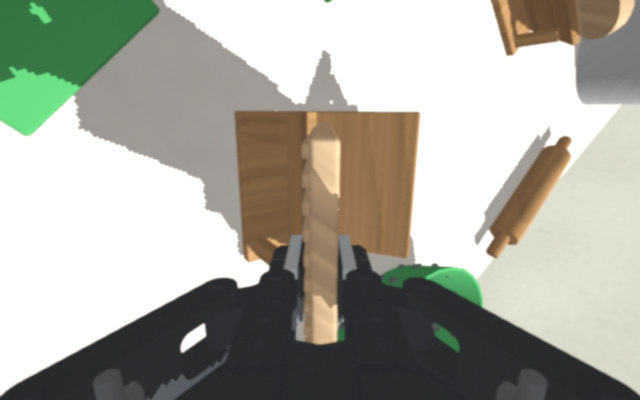

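The wrist view shows the board held at mid-width between the fingers at column 322, hanging free of the wing. Now the swing of 70 degrees.

Call:
jog_arm([
  [[0, 13.4, 1.6], [0.102, 0, 0]],
  [[0, 13.5, 1.4], [0.102, 0, 0]],
  [[0, 13.6, 1.2], [0.102, 0, 0]],
  [[0, 13.7, 1], [0.102, 0, 0]],
  [[0, 13.7, 0.9], [0.102, 0, 0]],
  [[0, 13.7, 0.7], [0.102, 0, 0]],
  [[0, 13.7, 0.5], [0.102, 0, 0]],
  [[0, 13.7, 0.3], [0.102, 0, 0]],
  [[0, 13.6, 0.2], [0.102, 0, 0]],
  [[0, 13.5, 0], [0.102, 0, 0]],
  [[0, 13.4, -0.2], [0.102, 0, 0]],
  [[0, 13.4, -0.4], [0.1, 0, 0]],
])

```text
t: 8.75
ee_pos: [0.6247, -0.1078, 0.1409]
ee_rot: [-144.8, -0.0, 153.3]
wrist_force: [-0.4, 0.7, -2.5]
finger_gap: 0.0134
gripper_force: 41.2
```

Call:
jog_arm([
  [[0, 0, 0], [0, 0, 0]],
  [[0, 0, 0], [0, 0, 0]],
])

```text
t: 9.0
ee_pos: [0.6243, -0.1091, 0.1411]
ee_rot: [-145.0, -0.1, 153.3]
wrist_force: [0.5, -0.5, -2.3]
finger_gap: 0.0132
gripper_force: 41.3
```

```bash
python3 - <<'E'
from h import *
import cv2
t,M=st(0)
print('to go', M.inv().apply(np.array([0,41,77])-t-42*M.apply([0,0,1])).round(1))
cv2.imwrite('pics/w3.png',cv2.convertScaleAbs(imaging.get_image('wrist')[:,:,::-1],alpha=1.3))
E
```

```text
t 9.0 tcp [ -0.9  77.3 141.1] centre [ -0.7  53.2 106.8] lower [-0.5 10.1 45.3] tilt 35.0 F [ 0.5 -0.5 -2.3] gap 0.013174223822769034 j [  3.  37.  77. -30.  86. -53.]
to go [-0.7  7.1 31.4]
```

View pics/w3.png

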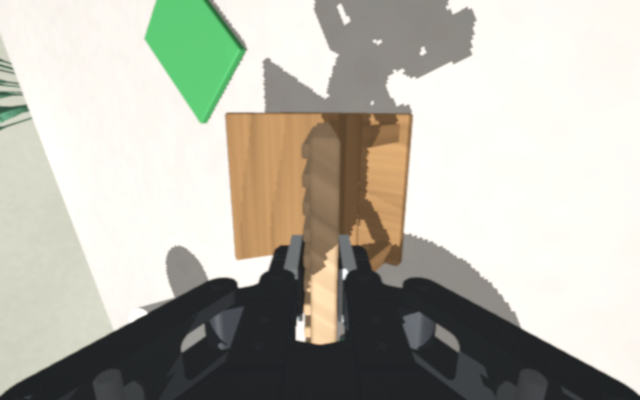

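The board is parallel to the +y wing, ribs on its left (up) side, about 7 mm off the wing and 31 mm above its seat. I lower it slowly.

Call:
jog_arm([
  [[0, 0, 6], [0, 0, 0]],
  [[0, 1, 6], [0, 0, 0]],
  [[0, 1, 6], [0, 0, 0]],
  [[0, 1, 5], [0, 0, 0]],
  [[0, 1, 3], [0, 0, 0]],
  [[0, 0, 0], [0, 0, 0]],
  [[0, 0, 0], [0, 0, 0]],
])

```text
t: 9.93
ee_pos: [0.6196, -0.1194, 0.1179]
ee_rot: [-144.9, 0.0, 153.3]
wrist_force: [-0.4, 0.6, -1.8]
finger_gap: 0.0135
gripper_force: 41.3
```

Call:
jog_arm([
  [[0, 0.5, 1], [0, 0, 0]],
  [[0, 0.5, 1], [0, 0, 0]],
  [[0, 0, 0], [0, 0, 0]],
  [[0, 0, 0], [0, 0, 0]],
])

```text
t: 10.42
ee_pos: [0.6194, -0.1197, 0.1157]
ee_rot: [-144.9, 0.0, 153.3]
wrist_force: [1.1, 1.0, -1.7]
finger_gap: 0.0135
gripper_force: 41.4
```

```bash
python3 - <<'E'
from h import *
t,M=st(0)
print('to go', M.inv().apply(np.array([0,41,77])-t-42*M.apply([0,0,1])).round(1))
print('F tool',M.inv().apply(Ro.from_euler('z',np.load('p.npy')[2]).inv().apply(monitor.sense()['wrist_force'])).round(1))
E
```

```text
t 10.425 tcp [ -0.4  65.6 115.7] centre [-0.2 41.5 81.3] lower [ 0.1 -1.6 19.9] tilt 35.1 F [ 1.1  1.  -1.7] gap 0.013521083244758685 j [  2.  38.  79. -30.  83. -52.]
to go [-0.2  2.1  3.9]
F tool [-0.5  2.1  0.6]
```

Call:
jog_arm([
  [[0, 0.5, 1], [0, 0, 0]],
  [[0, 0.5, 1], [0, 0, 0]],
  [[0, 0, 1], [0, 0, 0]],
  [[0, 0, 0], [0, 0, 0]],
  [[0, 0, 0], [0, 0, 0]],
])

```text
t: 11.05
ee_pos: [0.6204, -0.1198, 0.1146]
ee_rot: [-145.0, 0.2, 153.3]
wrist_force: [3.0, 6.2, 8.3]
finger_gap: 0.0135
gripper_force: 43.2
```

Call:
jog_arm([
  [[0, 0, 1], [0, 0, 0]],
  [[0, 0, 0], [0, 0, 0]],
  [[0, 0, 0], [0, 0, 0]],
])

```text
t: 11.42
ee_pos: [0.6206, -0.1198, 0.1145]
ee_rot: [-145.1, 0.3, 153.4]
wrist_force: [2.2, 7.5, 11.1]
finger_gap: 0.0135
gripper_force: 43.8
```

It is seated: about 13 N along the board from the groove floor. I ease off, open a little so the board settles, then open wider and withdraw.

Call:
jog_arm([
  [[0, 0, -1], [0, 0, 0]],
  [[0, 0, -1], [0, 0, 0]],
  [[0, 0, 0], [0, 0, 0]],
])

```text
t: 11.8
ee_pos: [0.6204, -0.1197, 0.1145]
ee_rot: [-145.0, 0.2, 153.4]
wrist_force: [2.5, 5.2, 6.7]
finger_gap: 0.0131
gripper_force: 42.8
```

Call:
jog_arm([
  [[0, 0, 0], [0, 0, 0]],
  [[0, 0, 0], [0, 0, 0]],
  [[0, 0, 0], [0, 0, 0]],
  [[0, 0, 0], [0, 0, 0]],
], hand=20)

```text
t: 12.3
ee_pos: [0.6186, -0.1203, 0.1129]
ee_rot: [-144.9, -0.1, 153.3]
wrist_force: [-0.3, 0.4, -0.3]
finger_gap: 0.0202
gripper_force: 0.2
```

Call:
jog_arm([
  [[0, 0, 0], [0, 0, 0]],
  [[0, 0, 0], [0, 0, 0]],
  [[0, 0, 0], [0, 0, 0]],
  [[0, 0, 0], [0, 0, 0]],
], hand=50)

```text
t: 12.8
ee_pos: [0.6191, -0.1201, 0.1135]
ee_rot: [-144.9, 0.0, 153.3]
wrist_force: [0.8, -0.1, 0.5]
finger_gap: 0.05
gripper_force: 0.0
```

```bash
python3 - <<'E'
from h import *
import cv2
st(0)
cv2.imwrite('pics/w4.png',cv2.convertScaleAbs(imaging.get_image('wrist')[:,:,::-1],alpha=1.3))
E
```

```text
t 12.8 tcp [ -0.5  65.1 113.5] centre [-0.3 41.  79.1] lower [ 0.  -2.1 17.7] tilt 35.1 F [ 0.8 -0.1  0.5] gap 0.05001529998961942 j [  2.  38.  79. -30.  83. -52.]
```

View pics/w4.png

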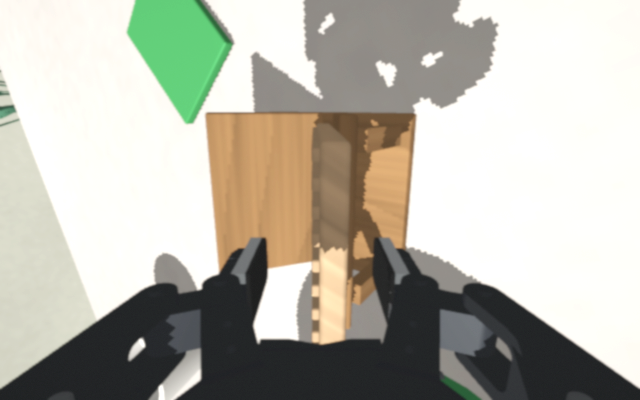

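The board leans on the +y wing with its ribs on the open side (column about 315), and both fingers stand clear. I withdraw along the board.

Call:
jog_arm([
  [[0, 0, -15], [0, 0, 0]],
  [[0, 0, -25], [0, 0, 0]],
  [[0, 0, -30], [0, 0, 0]],
  [[0, 0, -30], [0, 0, 0]],
  [[0, 0, -30], [0, 0, 0]],
  [[0, 0, -30], [0, 0, 0]],
  [[0, 0, 0], [0, 0, 0]],
  [[0, 0, 0], [0, 0, 0]],
])

```text
t: 13.85
ee_pos: [0.6599, -0.038, 0.2439]
ee_rot: [-144.9, -0.0, 153.3]
wrist_force: [-1.3, 0.1, 0.0]
finger_gap: 0.0502
gripper_force: 0.0
```

```bash
python3 - <<'E'
from h import *
import cv2
p=np.load('p.npy'); i=imaging.get_image('side')[:,:,::-1][150:270,340:480]
u=proj('side',rest2w(p,np.array([(x,y,z) for x in(-55,55) for y,z in((78.3,142.4),(89.7,134.4),(-7.7,19.6))])/1e3))
i=cv2.convertScaleAbs(cv2.resize(i,None,fx=4,fy=4,interpolation=cv2.INTER_CUBIC),alpha=1.6)
for a,b in u: cv2.drawMarker(i,(int((a-340)*4),int((b-150)*4)),(255,0,0),0,14,1)
cv2.imwrite('pics/s5.png',i); print(monitor.sense()['t'])
E
```

```text
13.9
```

View pics/s5.png

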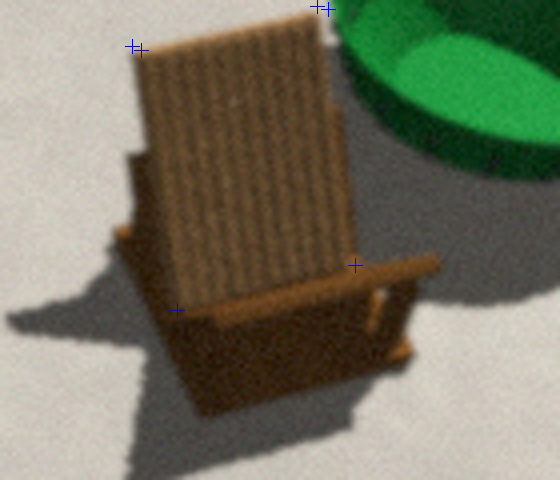

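The side view shows the ribbed face up, the board leaning on the +y wing, and its corners on the predicted marks ((138,50) and (318,12) in the crop). I hand the job in.

```bash
python3 -c "
from rig import workorder
print(workorder.close_job())"
```

```text
the job is handed in; nothing more can be done
None
```

The board now leans on the rest's +y wing with its ribbed face up, placed gently and centred to within a few mm by the side camera; the arm never went near the round-topped board, and I handed the job in at about 14 s (no verdict came back).

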